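Pack the tea and snap the box shut

TASK

Pack the carton of tea away: stand it upright in the open food box, right way up as it is now, then put the lid squarely on the box so that it sits down on the rim all round. Only when the lid is on, press down the four snap tabs round its rim until every one has gone all the way down flat on the lid. Leave the other things on the worktop where they are.

Things in the scene. Friction and masses are not known exactly. Their poses are not given: they have to be found in the camera images.
- food_box: White open food storage box, fixed where it stands: outside 150 (own x) x 180 (own y) x 92 mm high, walls and floor 4 mm (inside 142 x 172, 88 deep). Origin: centre of its underside on the worktop; z up.
- lid: Loose grey lid, 0.22 kg, right way up. Origin: centre under its plug; x along its 150 mm side, y its 180 mm side, z up. Plug 134x164 mm (lowest 4 mm 128x158), 8 high, enters the mouth with 4 mm to spare a side; plate z 8 to 14. Seated (either way round) its origin is 84 mm above the box's. Bridge handle bar at centre: 64 mm along x, 14 wide, z 32 to 48, open beneath; pinch across y.
- tea: Dark printed card carton of tea, 64 (own x) x 142 (own y) x 75 mm high, 0.11 kg. Origin: centre of its underside; z up. Grip it across its 64 mm width. It fits the box only with its long side along the box's y.
- tab_right (a joint): Snap tab, middle of the lid's -y edge: white flap 48 mm wide, 31 long, 5 thick, with a short hook at its outer end, hinged at its inner edge 29 mm in from the lid's edge, 17 mm above its origin. 0 = up 35 degrees (they start at 0 to 0.15), 0.61 rad = flat, engaged. Stiff hinge: about 7 N straight down near the outer end moves it; it stays where it is left, so press it all the way until it stops flat on the lid.
- tab_right_press (a point): Point on the upper face of that tab, on its middle line, 23 mm out from its hinge, where to press; it moves with the tab. When the tab is engaged it is 19.5 mm above the lid's origin and 84 mm from it along the lid's -y.
- tab_far (a joint): Snap tab, middle of the lid's +x edge: white flap 48 mm wide, 31 long, 5 thick, with a short hook at its outer end, hinged at its inner edge 29 mm in from the lid's edge, 17 mm above its origin. 0 = up 35 degrees (they start at 0 to 0.15), 0.61 rad = flat, engaged. Stiff hinge: about 7 N straight down near the outer end moves it; it stays where it is left, so press it all the way until it stops flat on the lid.
- tab_far_press (a point): Point on the upper face of that tab, on its middle line, 23 mm out from its hinge, where to press; it moves with the tab. When the tab is engaged it is 19.5 mm above the lid's origin and 69 mm from it along the lid's +x.
- tab_left (a joint): Snap tab, middle of the lid's +y edge: white flap 48 mm wide, 31 long, 5 thick, with a short hook at its outer end, hinged at its inner edge 29 mm in from the lid's edge, 17 mm above its origin. 0 = up 35 degrees (they start at 0 to 0.15), 0.61 rad = flat, engaged. Stiff hinge: about 7 N straight down near the outer end moves it; it stays where it is left, so press it all the way until it stops flat on the lid.
- tab_left_press (a point): Point on the upper face of that tab, on its middle line, 23 mm out from its hinge, where to press; it moves with the tab. When the tab is engaged it is 19.5 mm above the lid's origin and 84 mm from it along the lid's +y.
- tab_near (a joint): Snap tab, middle of the lid's -x edge: white flap 48 mm wide, 31 long, 5 thick, with a short hook at its outer end, hinged at its inner edge 29 mm in from the lid's edge, 17 mm above its origin. 0 = up 35 degrees (they start at 0 to 0.15), 0.61 rad = flat, engaged. Stiff hinge: about 7 N straight down near the outer end moves it; it stays where it is left, so press it all the way until it stops flat on the lid.
- tab_near_press (a point): Point on the upper face of that tab, on its middle line, 23 mm out from its hinge, where to press; it moves with the tab. When the tab is engaged it is 19.5 mm above the lid's origin and 69 mm from it along the lid's -x.
- egg_timer: Bystander: red-topped white round kitchen timer, 62 mm across, 43 high, loose, upright. Origin: centre of its underside.
- salt: Bystander: salt shaker, 44 mm across, 90 high, loose, upright. Origin: centre of its underside.
- jam: Bystander: jam jar, 64 mm across, 90 high, loose, upright. Origin: centre of its underside.
- mug: Bystander: white mug with a handle, 80 mm across, 102 high, loose, upright. Origin: centre of its underside.
- tin: Bystander: printed food tin, 75 mm across, 58 high, loose, upright. Origin: centre of its underside.
- spice_jar: Bystander: spice jar with dark cap, 41 mm across, 105 high, loose, upright. Origin: centre of its underside.
Not all that is in view belongs to the job. Several things have the shape of the lid; the one meant has the colours described above.

How it is judged:
By the outcome, as a careful person would: the job done as asked, in the order asked, and still so for the second after the job is handed in, with the robot touching nothing.
It also fails if it takes over 72 s, if anything falls off the work surface, if the arm or the gripper's body presses on something with over 40 N, if the wrist force passes 120 N, or if a joint passes its speed limit or range.

ROBOT

A 6-joint arm with a two-finger parallel gripper is mounted at the origin on a cart in front of the work surface, level with it; the furniture and walls round the work are solid. World frame = base frame: x ahead of the robot, y to its left, z up, the work surface at z = 0. Lengths are in m, angles in rad, forces in N, time in s.
With the tool pointing down it reaches from about 0.3 to 0.775 m from the base axis. Payload 14.6 kg.
Tool frame: the origin (TCP) lies at the very end of the fingers, on their centre line; the grasp point (between the pads) lies 19 mm behind it; z points along the fingers, y is the line along which they close (so a half turn about z gives the same grasp; the last joint's range is limited). The gripper opens to 94 mm and grips with 3 to 60 N. Pads are 16 mm wide; open, the fingers measure 119 mm over their backs; the gripper's body (75 mm by 177 mm) begins 78 mm behind the grasp point.
Start: joints at [1.242, 0.3, 1.521, -0, 1.321, -0.067], TCP at [0.142, 0.531, 0.205] pointing down, gripper open.
Joint ranges: [-3.03, 3.03], [-0.79, 2.21], [0.23, 2.52], [-1.04, 4.18], [0, 3.07], [-2.55, 2.55]. Speed limits (rad/s): [2.22, 2.22, 2.57, 3.14, 3.14, 3.14].

INTERFACE

Orientations are given as a 3x3 rotation matrix whose columns are the frame's x, y, z axes.
In Python, from station import arm gives the robot as it stands. The module is installed in compiled form; this text tells all that it offers.
- The arm moves only by the shell command python3 -m handwheel 'ROWS'. ROWS is JSON, a list that holds one entry, the list of rows, each a list of 5 numbers: the shift along the tool's x, y, z in mm, then the turn about the tool's z in degrees, then the closure in counts, from 0 (fully open) to 255 (shut). In form: [[[x, y, z, twist, hand], ...]]. A call has 1 to 12 rows; each row is the pose to reach, as a shift and turn from the pose commanded when the call began, along the tool's axes at that moment; what a row does not reach only later rows make up. A row lasts 1/8 s, in which the tool goes at most 62.5 mm and 10.7 degrees, less where a joint would pass 70% of its speed; a pose out of reach is approached as far as the arm can. A call with a gripper value outside its range is refused whole. The fingers move at their own pace and stop on an object; the grip force is fixed at half the most. Time passes only in rows, so rows that repeat a pose let the fingers close. It gives the time, the measured TCP pose, the force, the opening and the grip force at its end, in the units of the state.
- arm.observe(): the state, without advancing time (a new reading comes with each control period).
- arm.capture(name): name is "scene" or "side" or "wrist"; returns (picture, depth): 480x640x3 uint8, blue, green, red; 480x640 float32, m along the optical axis (not along the pixel's ray), 0 where there is no reading.
- arm.camera_params(name): a dict with "fovy" (degrees; the focal length in pixels is half the picture's height over the tangent of half this angle, whatever the lens; pixels are square), "cx", "cy" (the principal point, pixels), "k1" (the pictures are not rectified: a ray, as slopes to the right and down, at radius r is drawn at 1 + k1 r^2 times it, then the intrinsics apply), "rvec" (rotation vector, rad) and "tvec" (3), from world to camera coordinates, as OpenCV has them; the wrist camera has in their place "T_tool_cam" (4x4, takes a point from camera to tool coordinates, whose origin is the TCP and whose axes are the flange's). Camera axes: x right, y down, z forward; pixel columns grow to the right and rows downward; lengths in m; the calibration is good to about 2 mm. A picture is of the moment at which its call begins: read the wrist's pose just before it. camera_params takes no time and is no camera call.
- arm.finish_job(): hands the job in; it is judged then, once.
The state is a dict: "t": time; "q": joint angles; "joint_vel": joint speeds; "effort": joint torques, N m; "tcp_pos": TCP position; "orientation": TCP orientation; "contact_force": force on the tool from outside, world axes, zero at the start; "wrist_torque": the same for the moment, N m; "gripper_width": opening from 0.0 (shut) to 1.0 (fully open); "gripper_force": force on a finger pad.
Only numpy, scipy, OpenCV 4.12 (cv2) and the standard library are available. Lean on these libraries where they do the work, as an engineer would, in place of code of your own. Each camera call takes 0.05 s, during which the arm holds its last target. There are 200 camera calls.

## Working session

There is one attempt and no reset: what is moved stays moved. The work goes in short steps, Python scripts to look and compute and a shell command to move; the robot and the scene stay as the last step left them, time stands still between calls to the robot, and variables do not carry over. Pictures are saved under pics/ and viewed, at most 10 in all, crops included, and the job is handed in when it is done.

```bash
mkdir -p pics; cat > h.py <<'E'
import numpy as np, cv2
from station import arm
def cam(name, st=None):
    p=arm.camera_params(name); f=240/np.tan(np.radians(p['fovy'])/2)
    if 'rvec' in p:
        R=cv2.Rodrigues(np.array(p['rvec'],float))[0]; t=np.array(p['tvec'],float).ravel()
        Rw=R.T; c=-R.T@t
    else:
        T=np.array(p['T_tool_cam']); Rt=np.array(st['orientation']); 
        Rw=Rt@T[:3,:3]; c=Rt@T[:3,3]+np.array(st['tcp_pos'])
    return f,p['cx'],p['cy'],p['k1'],Rw,c
def slopes(C,px):
    f,cx,cy,k1,_,_=C; px=np.atleast_2d(np.asarray(px,float))
    d=(px-[cx,cy])/f; s=d.copy()
    for _ in range(20): s=d/(1+k1*(s**2).sum(1,keepdims=True))
    return s
def plane(C,px,z):
    s=slopes(C,px); d=np.c_[s,np.ones(len(s))]@C[4].T
    return C[5]+d*((z-C[5][2])/d[:,2])[:,None]
def cloud(C,depth):
    v,u=np.mgrid[0:480,0:640]; s=slopes(C,np.c_[u.ravel(),v.ravel()])
    P=np.c_[s,np.ones(len(s))]*depth.reshape(-1,1)
    P=P@C[4].T+C[5]; P[depth.ravel()==0]=np.nan
    return P.reshape(480,640,3)
def project(C,P):
    f,cx,cy,k1,R,c=C; q=(np.atleast_2d(P)-c)@R; s=q[:,:2]/q[:,2:]
    return s*(1+k1*(s**2).sum(1,keepdims=True))*f+[cx,cy]
def shot(name):
    st=arm.observe(); C=cam(name,st); im,d=arm.capture(name); return C,im,d,st
E
python3 - <<'E'
from h import *
for n in('scene','side'):
    C,im,d,st=shot(n); np.savez('%s0.npz'%n,im=im,d=d); cv2.imwrite('pics/%s0.png'%n,im); print(n,C[5],C[4][:,2])
print(arm.observe())
print(arm.camera_params('wrist'))
E
```

```text
scene [-0.17794317 -0.49091523  0.80937992] [ 0.61136361  0.40125974 -0.68207416]
side [-0.18693217 -1.12243566  0.82809925] [ 0.45999993  0.71757083 -0.52296478]
{'t': 0.1, 'q': array([ 1.24240893e+00,  3.00419000e-01,  1.52150163e+00, -1.05307566e-05,
        1.32069229e+00, -6.66015093e-02]), 'joint_vel': array([ 0.00082465, -0.00123455, -0.00247413, -0.00044256,  0.00209808,
       -0.0021273 ]), 'effort': array([ 4.07457683e-04, -5.32643831e+01, -3.53274000e+01,  7.08956877e-02,
        2.35681218e-02, -5.64030188e-05]), 'tcp_pos': array([0.14227623, 0.53104408, 0.20494852]), 'orientation': array([[-9.65929988e-01,  2.58803316e-01, -3.19394935e-04],
       [ 2.58803507e-01,  9.65929504e-01, -9.69036480e-04],
       [ 5.77231373e-05, -1.01868192e-03, -9.99999479e-01]]), 'contact_force': array([-0.41572649, -0.90153867, -0.36473739]), 'wrist_torque': array([0.02078361, 0.00798844, 0.01600494]), 'gripper_force': 0.0, 'gripper_width': 1.0020446724643162}
{'fovy': 64.36615923581881, 'cx': 316.936116576707, 'cy': 244.80725387458938, 'k1': -0.0773316323037296, 'T_tool_cam': array([[-9.90201911e-04, -9.61504446e-01, -2.74787591e-01,
         7.98539882e-02],
       [ 9.99999085e-01, -6.98926212e-04, -1.15791381e-03,
         1.32861154e-04],
       [ 9.21283022e-04, -2.74788486e-01,  9.61504259e-01,
        -1.80614630e-01],
       [ 0.00000000e+00,  0.00000000e+00,  0.00000000e+00,
         1.00000000e+00]])}
```

View pics/scene0.png

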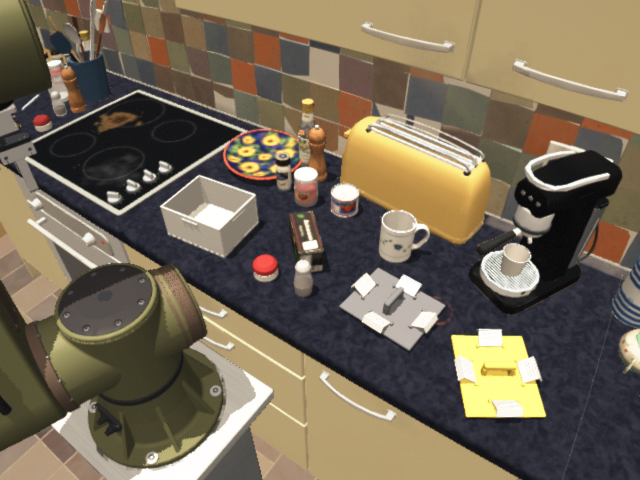

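View pics/side0.png

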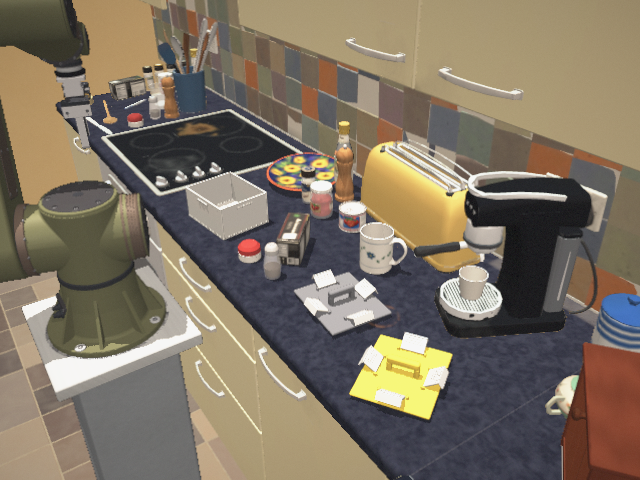

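The scene view shows the box at (210,213), dark tea carton at (307,240), grey lid at (393,305) and a yellow look-alike lid at (497,375). The salt (303,278) and timer (265,267) stand beside the tea, with the jam at (306,187), tin (345,200), spice jar (284,170) and mug (398,237) behind it. In the side view the grey lid is at (342,302) and the yellow one at (402,375).

Lid candidates are grey (393,305) and yellow (497,375), so I choose grey. The only dark carton is at (307,240). Next I measure from the depth clouds.

```bash
cat > m.py <<'E'
from h import *
out=[]
for n,boxes in (('scene',dict(box=(155,170,265,260),tea=(283,203,332,280),lid=(335,262,450,350))),('side',dict(box=(180,165,275,240),tea=(272,205,315,270),lid=(290,265,395,340)))):
    D=np.load(n+'0.npz'); C=cam(n); P=cloud(C,D['d']); hsv=cv2.cvtColor(D['im'],cv2.COLOR_BGR2HSV)
    for k,(a,b,c,e) in boxes.items():
        Q=P[b:e,a:c]; H=hsv[b:e,a:c]; z=Q[...,2]
        if k=='box': m=(abs(z-.092)<.005)&(H[...,1]<60)
        if k=='tea': m=(abs(z-.075)<.006)
        if k=='lid': m=(abs(z-.014)<.005)&(H[...,1]<50)&(H[...,2]>70)
        m=cv2.morphologyEx(m.astype(np.uint8),cv2.MORPH_OPEN,np.ones((2,2)))
        nl,L,S,_=cv2.connectedComponentsWithStats(m); m=L==1+np.argmax(S[1:,4])
        pts=Q[m]; r=cv2.minAreaRect((pts[:,:2]*1000).astype(np.float32))
        print(n,k,m.sum(),'z %.3f'%np.median(pts[:,2]),np.round(r[0],1),np.round(r[1],1),round(r[2],1))
        print(cv2.boxPoints(r).round().tolist())
        if k=='lid':
            m=(z>.036)&(z<.06)&(H[...,1]<50); m[:20]=0
            pts=Q[m]; r=cv2.minAreaRect((pts[:,:2]*1000).astype(np.float32)); print(' bar',np.round(r[0],1),np.round(r[1],1),round(r[2],1),np.median(pts,0))
D=np.load('scene0.npz')['im'][190:360,240:460]; cv2.imwrite('pics/crop0.png',cv2.resize(D,None,fx=3,fy=3))
E
python3 m.py
```

```text
scene box 546 z nan [460.3 261.8] [241.8 180.3] 8.6
[[327.0, 333.0], [354.0, 155.0], [593.0, 191.0], [566.0, 369.0]]
scene tea 1032 z nan [518.8  31.7] [221.7  31.3] 35.6
[[420.0, -20.0], [438.0, -46.0], [618.0, 83.0], [600.0, 109.0]]
scene lid 3215 z nan [ 452.2 -250.7] [177.9 160.9] 84.8
[[364.0, -332.0], [524.0, -347.0], [540.0, -169.0], [380.0, -155.0]]
 bar [ 435.7 -256.2] [122.3 168.1] 34.6 [ 0.43844188 -0.25085087  0.04687125]
side box 62 z 0.089 [490.9 218.9] [98.5 21.5] 86.2
[[477.0, 170.0], [498.0, 169.0], [505.0, 267.0], [484.0, 269.0]]
side tea 646 z nan [525.7  46.2] [265.9  52.4] 45.7
[[414.0, -31.0], [452.0, -67.0], [637.0, 123.0], [600.0, 160.0]]
side lid 2284 z nan [ 440.2 -255. ] [184.6 155.3] 83.4
[[352.0, -338.0], [507.0, -356.0], [528.0, -172.0], [374.0, -154.0]]
 bar [ 414.5 -286.7] [ 99. 109.] 79.5 [ 0.43981985 -0.25498964  0.04480468]
```

```bash
sed -i 's/np.ones((2,2))/np.ones((3,3) if k!="box" else (1,1))/; s/pts=Q\[m\]; r=/pts=Q[m]; pts=pts[np.isfinite(pts[:,2])]; pts=pts[(abs(pts[:,:2]-np.median(pts[:,:2],0))<.12).all(1)]; r=/' m.py; python3 m.py
```

```text
scene box 559 z 0.091 [418.8 257.8] [156.3 184.1] 7.0
[[330.0, 340.0], [352.0, 157.0], [508.0, 176.0], [485.0, 359.0]]
scene tea 1024 z 0.075 [483.6   9. ] [143.9  59.9] 46.1
[[412.0, -22.0], [455.0, -64.0], [555.0, 40.0], [512.0, 82.0]]
scene lid 3180 z 0.015 [ 448.  -248.7] [181.  153.3] 85.2
[[364.0, -332.0], [517.0, -345.0], [532.0, -165.0], [379.0, -152.0]]
 bar [ 435.7 -256.2] [122.3 168.1] 34.6 [ 0.43844188 -0.25085087  0.04687125]
side box 348 z 0.090 [414.7 254.8] [155.  191.3] 5.6
[[328.0, 342.0], [347.0, 152.0], [501.0, 167.0], [483.0, 357.0]]
side tea 619 z 0.073 [480.8   6.3] [143.6  59.4] 46.6
[[410.0, -25.0], [453.0, -66.0], [552.0, 38.0], [509.0, 79.0]]
side lid 2244 z 0.014 [ 445.  -250.2] [185.8 153.8] 85.5
[[361.0, -337.0], [514.0, -349.0], [529.0, -164.0], [376.0, -152.0]]
 bar [ 414.5 -286.7] [ 99. 109.] 79.5 [ 0.43981985 -0.25498964  0.04480468]
```

View pics/crop0.png

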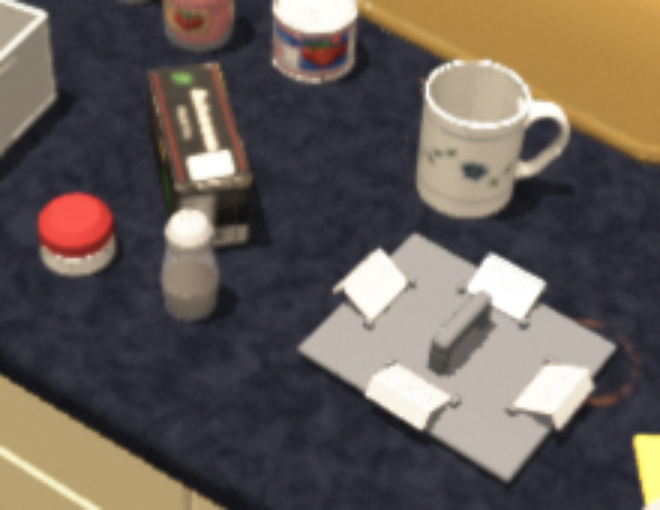

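Crop check: the grey lid has four white tabs and its bar is at crop (460,335). The dark tea carton is at crop (200,140), with the salt in front of its near end. Both views agree: box (417,256), tea (482,8) and lid (447,-250) mm, all with the sizes they should have. I move above the tea.

```bash
python3 -m handwheel '[[[-464,-417,0,119,0],[-464,-417,0,119,0],[-464,-417,0,119,0],[-464,-417,0,119,0],[-464,-417,0,119,0],[-464,-417,0,119,0],[-464,-417,0,119,0],[-464,-417,0,119,0],[-464,-417,0,119,0],[-464,-417,0,119,0],[-464,-417,0,119,0],[-464,-417,0,119,0]]]'
cat > w.py <<'E'
from h import *
import sys
C,im,d,st=shot('wrist'); cv2.imwrite('pics/%s.png'%sys.argv[1],im); P=cloud(C,d); np.savez(sys.argv[1],im=im,d=d,P=P)
print(np.array(st['tcp_pos']).round(4),np.array(st['orientation']).round(3).tolist(),np.round(st['contact_force'],1),st['gripper_width'],st['q'].round(2),st['t'])
def rect(z0,dz=.006,c=None,r=.12,extra=None):
    m=abs(P[...,2]-z0)<dz
    if c is not None: m&=(abs(P[...,:2]-np.array(c))<r).all(2)
    if extra is not None: m&=extra
    m=cv2.morphologyEx(m.astype(np.uint8),cv2.MORPH_OPEN,np.ones((3,3)))>0
    p=P[m]; R=cv2.minAreaRect((p[:,:2]*1000).astype(np.float32))
    print('rect',m.sum(),'z %.4f'%np.nanmedian(p[:,2]),np.round(R[0],1),np.round(R[1],1),round(R[2],1),cv2.boxPoints(R).round().tolist())
E
cat > t.py <<'E'
exec(open('w.py').read())
rect(.075,.006,(.482,.008),.085)
E
python3 t.py w1
```

```text
t: 1.6
tcp_pos: [0.4825, 0.008, 0.205]
orientation: [[0.695, 0.719, -0.001], [0.719, -0.695, 0.0], [-0.001, -0.001, -1.0]]
contact_force: [-0.2, 1.2, 0.8]
gripper_width: 0.999
gripper_force: 0.0
[0.4825 0.008  0.205 ] [[0.695, 0.719, -0.001], [0.719, -0.695, 0.0], [-0.001, -0.001, -1.0]] [-0.2  1.2  0.8] 0.9994163680810172 [-0.06  0.15  1.71  0.    1.29  0.71] 1.6
rect 11082 z 0.0744 [469.1  -8.2] [184.   59.2] 46.3 [[384.0, -54.0], [427.0, -95.0], [554.0, 38.0], [511.0, 79.0]]
```

View pics/w1.png

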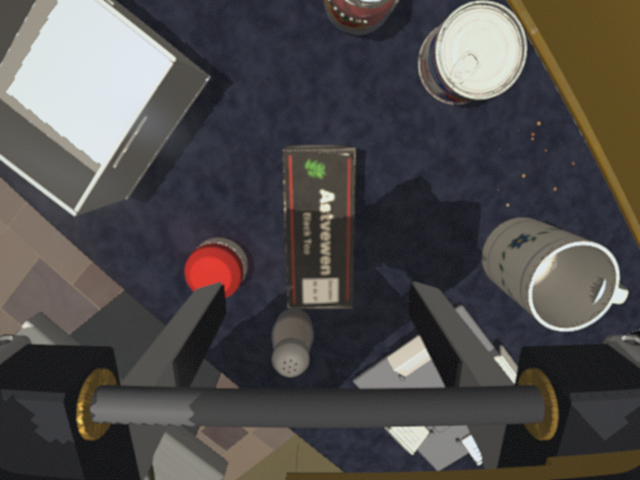

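The wrist view shows the tea top spanning columns 284–356 and rows 147–307. The timer is at (215,270), the salt at (290,345) and the fingers are on both sides. Next I measure the tea and the finger clearances.

```bash
python3 - <<'E'
from h import *
D=np.load('w1.npz'); P=D['P'];im=D['im'];st=arm.observe();C=cam('wrist',st)
hsv=cv2.cvtColor(im,cv2.COLOR_BGR2HSV)
m=(abs(P[...,2]-.075)<.006); m[312:]=0; m[:140]=0; m[:,:275]=0; m[:,365:]=0
r=cv2.minAreaRect((P[m][:,:2]*1000).astype(np.float32)); print(r)
q=plane(C,[[284,148],[356,149],[351,308],[288,306]],.075)*1000; print('corners',q[:,:2].round(1).tolist(),q.mean(0))
red=(hsv[...,1]>170)&((hsv[...,0]<8)|(hsv[...,0]>172)); red[:235]=0; red[300:]=0; red[:,:180]=0; red[:,250:]=0
p=P[red]; print('timer',np.nanmedian(p,0),(p[:,:2].max(0)-p[:,:2].min(0)))
s=P[310:375,270:315].reshape(-1,3); s=s[s[:,2]>.06]; print('salt',np.median(s,0),s[:,2].max())
R=np.array(st['orientation'])
for n,c in(('timer',np.nanmedian(p,0)),('salt',np.median(s,0))): print(n,((c-np.array(st['tcp_pos']))@R*1000).round(0))
E
```

```text
((484.39398193359375, 8.15692138671875), (139.335205078125, 59.713653564453125), 46.12718963623047)
corners [[513.1, 77.9], [553.8, 37.6], [457.7, -61.2], [418.6, -20.9]] [485.79922456   8.3452614   75.        ]
timer [0.3827134  0.04831054 0.04253067] [nan nan]
salt [ 0.38904605 -0.05411824  0.08468076] 0.09191166263359601
timer [-40. -99. 163.]
salt [-110.  -24.  121.]
```

```bash
python3 -m handwheel '[[[0,1,60,0,0],[0,1,120,0,0],[0,1,165,0,0],[0,1,165,0,0],[0,1,165,0,255],[0,1,165,0,255],[0,1,165,0,255],[0,1,165,0,255],[0,1,165,0,255],[0,1,165,0,255],[0,1,165,0,255]]]'
```

```text
t: 3.02
tcp_pos: [0.4838, 0.0076, 0.0414]
orientation: [[0.694, 0.72, 0.001], [0.72, -0.694, -0.0], [0.001, 0.001, -1.0]]
contact_force: [-1.9, 0.2, 7.3]
gripper_width: 0.674
gripper_force: 30.0
```

```bash
python3 -m handwheel '[[[0,0,-60,0,255],[0,0,-125,0,255],[40,-66,-125,-15,255],[80,-132,-125,-30,255],[132,-220,-125,-50,255],[132,-220,-125,-50,255],[132,-220,-125,-50,255],[132,-220,-125,-50,255],[132,-220,-125,-50,255],[132,-220,-125,-50,255]]]'
cat > b.py <<'E'
exec(open('w.py').read())
for n in('scene',):
    C,im,d,st=shot(n); cv2.imwrite('pics/s_%s.png'%sys.argv[1],im); np.savez('s_'+sys.argv[1],im=im,d=d,P=cloud(C,d))
E
python3 b.py w2
```

```text
t: 4.28
tcp_pos: [0.4171, 0.2547, 0.1655]
orientation: [[-0.102, 0.995, 0.0], [0.995, 0.102, 0.0], [0.0, 0.0, -1.0]]
contact_force: [0.3, -0.3, -1.7]
gripper_width: 0.676
gripper_force: 30.0
[0.4171 0.2547 0.1655] [[-0.102, 0.995, 0.0], [0.995, 0.102, 0.0], [0.0, 0.0, -1.0]] [ 0.3 -0.3 -1.7] 0.676089148655065 [ 0.47  0.2   1.74 -0.    1.2   0.37] 4.275
```

View pics/w2.png

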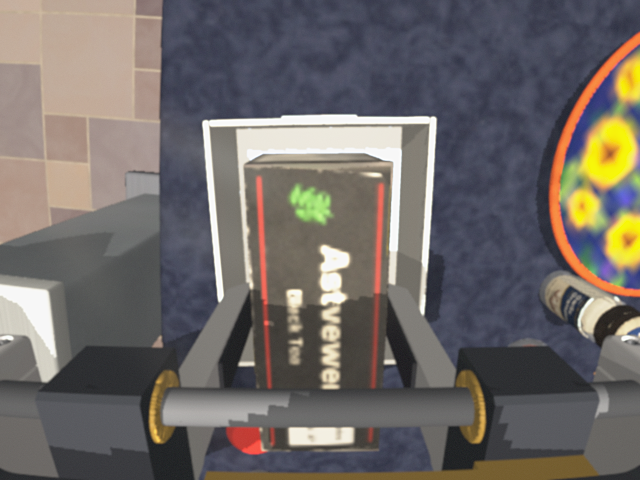

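The wrist view shows the tea held over the box. The far rim's outer corners are at (204,122) and (437,118), and the near rim is at about row 365. I cast these onto z = 92 mm.

```bash
python3 - <<'E'
from h import *
st=arm.observe();C=cam('wrist',st)
D=np.load('w2.npz');P=D['P'];im=D['im'];hsv=cv2.cvtColor(im,cv2.COLOR_BGR2HSV)
q=plane(C,[[204,122],[437,118],[425,310],[219,300],[245,366],[400,364]],.092)*1000; print(q[:,:2].round(1).tolist())
m=(abs(P[...,2]-.092)<.005)&(hsv[...,2]>150)&(hsv[...,1]<60); m[:,:195]=0; m[:,445:]=0
v,u=np.nonzero(m); p=plane(C,np.c_[u,v],.092)[:,:2]*1000
r=cv2.minAreaRect(p.astype(np.float32)); print(r,cv2.boxPoints(r).round().tolist(),len(p))
R=np.array(st['orientation'])[:2,:2]; t=(p/1000-np.array(st['tcp_pos'])[:2])@R*1000
print('tool frame extents x',np.percentile(t[:,0],[0,1,5,95,99,100]).round(1),'y',np.percentile(t[:,1],[0,1,5,95,99,100]).round(1))
E
```

```text
[[335.8, 336.6], [484.6, 354.3], [500.5, 220.6], [349.7, 213.4], [371.1, 159.8], [489.8, 173.6]]
((419.6133117675781, 257.09906005859375), (150.44740295410156, 180.20542907714844), 6.70102071762085) [[334.0, 338.0], [355.0, 159.0], [505.0, 176.0], [484.0, 355.0]] 3982
tool frame extents x [-89.  -87.3 -33.6  91.4  92.3  92.6] y [-73.4 -72.8 -71.9  76.7  77.8  78.6]
```

Box: centre (419.6, 257.1), yaw 6.7°, measured 150.4 × 180.2 mm, which matches. I lower the tea.

```bash
python3 -m handwheel '[[[2,3,0,-1,255],[2,3,50,-1,255],[2,3,95,-1,255],[2,3,110,-1,255],[2,3,119,-1,255],[2,3,119,-1,255]]]'
```

```text
t: 5.12
tcp_pos: [0.42, 0.258, 0.0472]
orientation: [[-0.122, 0.993, 0.001], [0.993, 0.122, 0.0], [0.0, 0.001, -1.0]]
contact_force: [0.2, -0.7, -0.8]
gripper_width: 0.676
gripper_force: 30.0
```

```bash
python3 -m handwheel '[[[0,0,0,0,0],[0,0,0,0,0],[0,0,0,0,0],[0,0,0,0,0],[0,0,-60,0,0],[0,0,-120,0,0],[0,0,-160,0,0]]]' && python3 b.py w3 && python3 -m handwheel '[[[-508,-35,0,-78,0],[-508,-35,0,-78,0],[-508,-35,0,-78,0],[-508,-35,0,-78,0],[-508,-35,0,-78,0],[-508,-35,0,-78,0],[-508,-35,0,-78,146],[-508,-35,0,-78,146],[-508,-35,0,-78,146],[-508,-35,0,-78,146],[-508,-35,0,-78,146],[-508,-35,0,-78,146]]]' && python3 w.py w4; python3 - <<'E'
import cv2,numpy as np
cv2.imwrite('pics/both.png',np.hstack([cv2.resize(cv2.imread('pics/w3.png'),(400,300)),cv2.resize(cv2.imread('pics/w4.png'),(400,300))]))
E
```

```text
t: 6.0
tcp_pos: [0.4198, 0.2579, 0.2093]
orientation: [[-0.122, 0.993, 0.002], [0.993, 0.122, 0.001], [0.001, 0.002, -1.0]]
contact_force: [0.6, 0.1, -0.0]
gripper_width: 1.001
gripper_force: 0.0
[0.4198 0.2579 0.2093] [[-0.122, 0.993, 0.002], [0.993, 0.122, 0.001], [0.001, 0.002, -1.0]] [ 0.6  0.1 -0. ] 1.000526650295829 [ 0.48  0.17  1.68 -0.    1.3   0.35] 6.0
t: 7.6
tcp_pos: [0.4468, -0.2495, 0.2062]
orientation: [[-0.996, 0.087, -0.0], [0.087, 0.996, 0.0], [0.0, 0.0, -1.0]]
contact_force: [0.0, -0.9, 0.1]
gripper_width: 0.434
gripper_force: 0.0
[ 0.4468 -0.2495  0.2062] [[-0.996, 0.087, -0.0], [0.087, 0.996, 0.0], [0.0, 0.0, -1.0]] [ 0.  -0.9  0.1] 0.4335814219868023 [-0.58  0.21  1.63  0.    1.3  -2.07] 7.6
```

View pics/both.png

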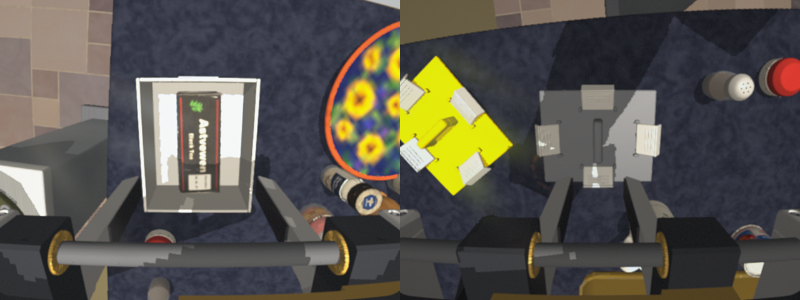

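Left: the tea stands upright in the middle of the box. Right: the grey lid is centred under the gripper, with its plate at about (224..410,144..299) in the full image and the bar at (318,215). I measure the lid and re-check the box.

```bash
cat > l.py <<'E'
from h import *
st=arm.observe();C=cam('wrist',st)
D=np.load('w4.npz');P=D['P'];im=D['im'];hsv=cv2.cvtColor(im,cv2.COLOR_BGR2HSV)
m=(abs(P[...,2]-.014)<.006)&(hsv[...,1]<60); m[:125]=0; m[310:]=0; m[:,:210]=0; m[:,425:]=0
m=cv2.morphologyEx(m.astype(np.uint8),cv2.MORPH_OPEN,np.ones((3,3)))
nl,L,S,_=cv2.connectedComponentsWithStats(m); m=L==1+np.argmax(S[1:,4])
v,u=np.nonzero(m); p=plane(C,np.c_[u,v],.014)[:,:2]*1000
r=cv2.minAreaRect(p.astype(np.float32)); print('plate',r,cv2.boxPoints(r).round(1).tolist(),np.nanmedian(P[m][:,2]))
b=(P[...,2]>.042)&(P[...,2]<.056); b[:170]=0;b[275:]=0;b[:,:280]=0;b[:,350:]=0
v,u=np.nonzero(b); p=plane(C,np.c_[u,v],.048)[:,:2]*1000
r=cv2.minAreaRect(p.astype(np.float32)); print('bar',r,cv2.boxPoints(r).round(1).tolist())
D=np.load('w3.npz');P=D['P'];im=D['im']
C3=list(C); st3=dict(tcp_pos=[.4198,.2579,.2093],orientation=[[-0.122, 0.993, 0.002], [0.993, 0.122, 0.001], [0.001, 0.002, -1.0]]); C3=cam('wrist',st3)
hsv=cv2.cvtColor(im,cv2.COLOR_BGR2HSV)
m=(abs(P[...,2]-.092)<.005)&(hsv[...,2]>150)&(hsv[...,1]<60); m[:,:205]=0; m[:,430:]=0;m[350:]=0
v,u=np.nonzero(m); p=plane(C3,np.c_[u,v],.092)[:,:2]*1000
r=cv2.minAreaRect(p.astype(np.float32)); print('box',r,cv2.boxPoints(r).round(1).tolist())
E
python3 l.py
```

```text
plate ((447.9615478515625, -250.36497497558594), (180.21580505371094, 149.75975036621094), 85.24691772460938) [[365.8999938964844, -334.0], [515.0999755859375, -346.3999938964844], [530.0999755859375, -166.8000030517578], [380.79998779296875, -154.39999389648438]] 0.015364791987668547
bar ((447.0907897949219, -250.89385986328125), (13.431241989135742, 62.82061004638672), 85.24581909179688) [[415.20001220703125, -255.0], [477.79998779296875, -260.20001220703125], [478.8999938964844, -246.8000030517578], [416.29998779296875, -241.60000610351562]]
box ((419.20281982421875, 256.65496826171875), (150.62930297851562, 180.48956298828125), 6.627379417419434) [[334.0, 337.6000061035156], [354.79998779296875, 158.3000030517578], [504.3999938964844, 175.6999969482422], [483.6000061035156, 355.0]]
```

```bash
python3 -m handwheel '[[[-1,-1,60,0,146],[-1,-1,120,0,146],[-1,-1,165,0,146],[-1,-1,184,0,146],[-1,-1,184,0,146],[-1,-1,184,0,255],[-1,-1,184,0,255],[-1,-1,184,0,255],[-1,-1,184,0,255],[-1,-1,184,0,255],[-1,-1,184,0,255]]]'
```

```text
t: 9.02
tcp_pos: [0.448, -0.2518, 0.0232]
orientation: [[-0.996, 0.087, 0.001], [0.087, 0.996, -0.0], [-0.001, -0.0, -1.0]]
contact_force: [-0.5, 3.3, 7.2]
gripper_width: 0.145
gripper_force: 30.0
```

```bash
python3 -m handwheel '[[[0,0,-60,0,255],[0,0,-120,0,255],[0,0,-182,0,255],[73,504,-182,-12,255],[73,504,-182,-12,255],[73,504,-182,-12,255],[73,504,-182,-12,255],[73,504,-182,-12,255],[73,504,-182,-12,255],[73,504,-182,-12,255],[73,504,-182,-12,255],[73,504,-182,-12,255]]]' && python3 -m handwheel '[[[0,0,0,0,255],[0,0,0,0,255]]]' && python3 b.py w5
```

```text
t: 10.52
tcp_pos: [0.4178, 0.2594, 0.204]
orientation: [[-0.992, -0.126, -0.001], [-0.126, 0.992, -0.0], [0.001, -0.0, -1.0]]
contact_force: [-0.2, -1.2, -3.2]
gripper_width: 0.146
gripper_force: 30.0
t: 10.78
tcp_pos: [0.4191, 0.2554, 0.2045]
orientation: [[-0.993, -0.12, -0.0], [-0.12, 0.993, -0.0], [0.0, -0.0, -1.0]]
contact_force: [0.2, 0.1, -2.9]
gripper_width: 0.148
gripper_force: 30.0
[0.4191 0.2554 0.2045] [[-0.993, -0.12, -0.0], [-0.12, 0.993, -0.0], [0.0, -0.0, -1.0]] [ 0.2  0.1 -2.9] 0.14824276955701296 [ 0.47  0.17  1.69 -0.    1.29 -1.22] 10.775
```

View pics/w5.png

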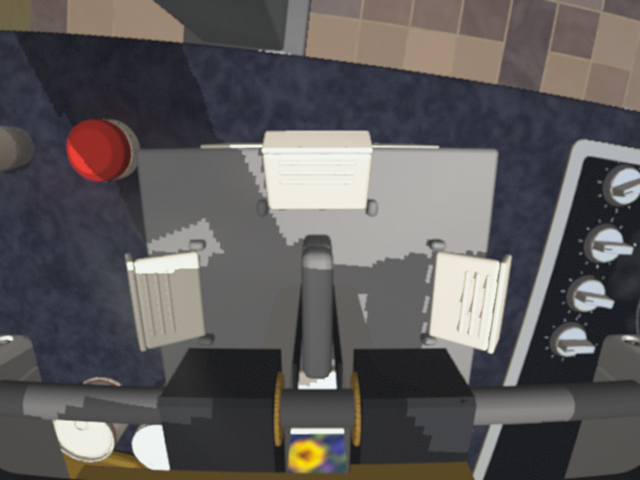

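The held lid's near edge runs from (140,150) to (497,150), with three tabs still up and the box rim just visible behind it. I measure the lid's pose in the tool frame and its level.

```bash
python3 - <<'E'
from h import *
st=arm.observe();C=cam('wrist',st); D=np.load('w5.npz');P=D['P'];im=D['im']
R=np.array(st['orientation']);T=(P-np.array(st['tcp_pos']))@R*1000
q=plane(C,[[140,150],[497,150]],st['tcp_pos'][2]-.0092); t=(q-np.array(st['tcp_pos']))@R*1000; print('edge corners tool',t.round(1).tolist())
m=(abs(T[...,2]-9.2)<7)&(cv2.cvtColor(im,cv2.COLOR_BGR2HSV)[...,1]<60); m[345:]=0
m=cv2.morphologyEx(m.astype(np.uint8),cv2.MORPH_OPEN,np.ones((5,5)))>0
p=T[m]; p=p[np.isfinite(p[:,2])]
A=np.c_[p[:,:2],np.ones(len(p))]
for _ in range(4):
    k=np.linalg.lstsq(A,p[:,2],rcond=None)[0]; r=abs(A@k-p[:,2])<2; A,p=A[r],p[r]
print('plane z=ax+by+c',k.round(4),len(p),'y ext',np.percentile(p[:,1],[.5,99.5]),'x max',np.percentile(p[:,0],99.5))
E
```

```text
edge corners tool [[74.4, -87.5, 9.2], [74.3, 88.8, 9.2]]
plane z=ax+by+c [1.0000e-04 2.0000e-03 7.9465e+00] 43613 y ext [-88.23549112  87.58561474] x max 74.68135307712195
```

Lid is level, square and centred on the TCP within about 1 mm. I lower it to just above the rim, then seat it.

```bash
python3 -m handwheel '[[[0,1,50,0,255],[0,1,80,0,255],[0,1,86,0,255],[0,1,86,0,255],[0,1,86,0,255]]]' && python3 -m handwheel '[[[0,0,4,0,255],[0,0,8,0,255],[0,0,11,0,255],[0,0,11,0,255],[0,0,11,0,255]]]'
```

```text
t: 11.5
tcp_pos: [0.4194, 0.2578, 0.1198]
orientation: [[-0.993, -0.122, 0.002], [-0.122, 0.993, 0.001], [-0.002, 0.001, -1.0]]
contact_force: [-0.5, -0.2, -3.1]
gripper_width: 0.149
gripper_force: 30.0
t: 12.12
tcp_pos: [0.4187, 0.2576, 0.1074]
orientation: [[-0.993, -0.122, -0.0], [-0.122, 0.993, -0.0], [0.0, -0.0, -1.0]]
contact_force: [0.0, 0.7, -2.7]
gripper_width: 0.15
gripper_force: 30.0
```

```bash
python3 -m handwheel '[[[0,0,1,0,146],[0,0,1,0,146],[0,0,1,0,146],[0,0,-50,0,146],[0,0,-110,0,146],[0,0,-120,0,255],[0,0,-120,0,255],[0,0,-120,0,255]]]' && python3 b.py w6 && cat > f.py <<'E'
from h import *
st=arm.observe();C=cam('wrist',st); D=np.load('w6.npz');P=D['P'];im=D['im']
hsv=cv2.cvtColor(im,cv2.COLOR_BGR2HSV)
m=(abs(P[...,2]-.098)<.008)&(hsv[...,1]<60)
m=cv2.morphologyEx(m.astype(np.uint8),cv2.MORPH_OPEN,np.ones((5,5)))
nl,L,S,_=cv2.connectedComponentsWithStats(m); m=L==1+np.argmax(S[1:,4])
v,u=np.nonzero(m); p=plane(C,np.c_[u,v],.098)[:,:2]*1000
r=cv2.minAreaRect(p.astype(np.float32)); print('plate',r,cv2.boxPoints(r).round(1).tolist())
p=P[m]; A=np.c_[p[:,:2]-[.4195,.257],np.ones(len(p))]
for _ in range(4):
    k=np.linalg.lstsq(A,p[:,2],rcond=None)[0]; g=abs(A@k-p[:,2])<.002; A,p=A[g],p[g]
print('plane',k.round(4),len(p))
E
python3 f.py
```

```text
t: 13.12
tcp_pos: [0.4182, 0.2574, 0.2258]
orientation: [[-0.993, -0.122, -0.002], [-0.122, 0.993, -0.001], [0.003, -0.001, -1.0]]
contact_force: [0.1, -0.1, -0.7]
gripper_width: 0.146
gripper_force: 0.0
[0.4182 0.2574 0.2258] [[-0.993, -0.122, -0.002], [-0.122, 0.993, -0.001], [0.003, -0.001, -1.0]] [ 0.1 -0.1 -0.7] 0.1462871429631632 [ 0.48  0.15  1.65 -0.    1.34 -1.22] 13.125
plate ((418.69610595703125, 257.363525390625), (150.16998291015625, 180.13632202148438), 7.084045886993408) [[333.1000061035156, 337.5], [355.29998779296875, 158.6999969482422], [504.29998779296875, 177.1999969482422], [482.1000061035156, 356.0]]
plane [ 0.0002 -0.0012  0.0993] 25909
```

View pics/w6.png

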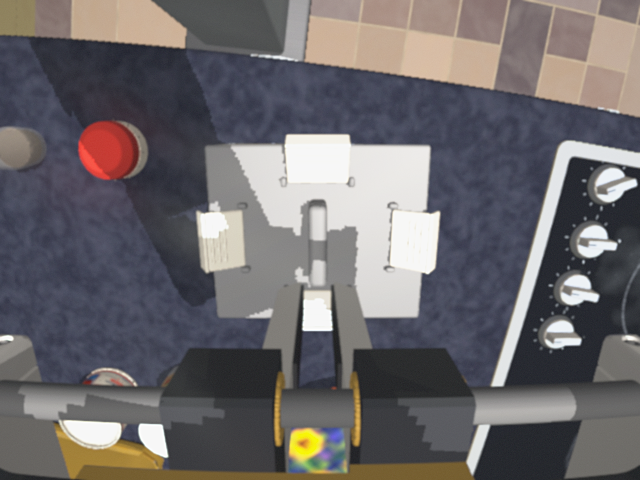

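The lid is seated: plate centre (418.7, 257.4), yaw 7.1°, level, top at about z 99 mm. In the view the tabs are at (318,160), (222,240) and (414,240), and the fourth is at about (317,310). I press the first tab (+y side).

```bash
python3 -m handwheel '[[[0,40,0,0,255],[0,84,0,0,255],[0,84,50,0,255],[0,84,90,0,255],[0,84,105,0,255],[0,84,114,0,255],[0,84,120,0,255],[0,84,123,0,255],[0,84,123,0,255],[0,84,123,0,255]]]'
```

```text
t: 14.48
tcp_pos: [0.4092, 0.3416, 0.1056]
orientation: [[-0.993, -0.122, 0.002], [-0.122, 0.993, 0.002], [-0.002, 0.001, -1.0]]
contact_force: [0.2, 2.9, 5.9]
gripper_width: 0.002
gripper_force: 2.8
```

```bash
python3 -m handwheel '[[[0,0,2,0,255],[0,0,3,0,255],[0,0,3,0,255],[0,0,3,0,255]]]'; python3 -m handwheel '[[[0,0,1,0,255],[0,0,2,0,255],[0,0,2,0,255],[0,0,2,0,255]]]'
```

```text
t: 14.98
tcp_pos: [0.4093, 0.3419, 0.1035]
orientation: [[-0.993, -0.122, 0.003], [-0.122, 0.993, 0.002], [-0.003, 0.002, -1.0]]
contact_force: [-2.6, 2.4, 15.2]
gripper_width: 0.003
gripper_force: 7.5
t: 15.48
tcp_pos: [0.4095, 0.342, 0.103]
orientation: [[-0.993, -0.122, 0.003], [-0.122, 0.993, 0.003], [-0.004, 0.003, -1.0]]
contact_force: [-8.9, -2.8, 31.4]
gripper_width: 0.005
gripper_force: 16.2
```

Tab flat: stopped at z 103 mm with 31 N. Next tab (+x side).

```bash
python3 -m handwheel '[[[0,0,-50,0,255],[-35,-42,-55,0,255],[-69,-84,-55,0,255],[-69,-84,-55,0,255],[-69,-84,-22,0,255],[-69,-84,-14,0,255],[-69,-84,-8,0,255],[-69,-84,-4,0,255],[-69,-84,-2,0,255],[-69,-84,-1,0,255],[-69,-84,-1,0,255],[-69,-84,-1,0,255]]]'
```

```text
t: 16.98
tcp_pos: [0.4881, 0.2668, 0.1033]
orientation: [[-0.992, -0.123, 0.004], [-0.123, 0.992, 0.001], [-0.004, 0.001, -1.0]]
contact_force: [-0.4, -3.5, 19.5]
gripper_width: 0.002
gripper_force: 9.7
```

```bash
python3 -m handwheel '[[[0,0,2,0,255],[0,0,2,0,255],[0,0,2,0,255],[0,0,-50,0,255],[35,-42,-55,0,255],[69,-84,-55,0,255],[69,-84,-55,0,255],[69,-84,-20,0,255],[69,-84,-10,0,255],[69,-84,-4,0,255],[69,-84,0,0,255],[69,-84,0,0,255]]]'; python3 -m handwheel '[[[0,0,1,0,255],[0,0,1,0,255],[0,0,1,0,255]]]'
```

```text
t: 18.48
tcp_pos: [0.4296, 0.1747, 0.103]
orientation: [[-0.992, -0.123, 0.001], [-0.123, 0.992, -0.001], [-0.001, -0.001, -1.0]]
contact_force: [-11.9, -9.4, 31.6]
gripper_width: 0.003
gripper_force: 15.4
t: 18.85
tcp_pos: [0.4297, 0.1747, 0.1028]
orientation: [[-0.992, -0.123, 0.002], [-0.123, 0.992, -0.001], [-0.001, -0.001, -1.0]]
contact_force: [-16.2, -10.5, 42.2]
gripper_width: 0.009
gripper_force: 20.9
```

```bash
python3 -m handwheel '[[[0,0,-50,0,255],[35,42,-56,0,255],[69,84,-56,0,255],[69,84,-56,0,255],[69,84,-22,0,255],[69,84,-12,0,255],[69,84,-6,0,255],[69,84,-3,0,255],[69,84,-2,0,255],[69,84,-2,0,255],[69,84,-2,0,255]]]'
```

```text
t: 20.23
tcp_pos: [0.3504, 0.2491, 0.1032]
orientation: [[-0.993, -0.121, -0.001], [-0.121, 0.993, -0.0], [0.001, -0.0, -1.0]]
contact_force: [-13.1, -5.1, 24.6]
gripper_width: 0.007
gripper_force: 12.8
```

```bash
python3 -m handwheel '[[[0,0,1,0,255],[0,0,1,0,255],[0,0,1,0,255],[0,0,-60,0,255],[-60,0,-120,0,255],[-119,0,-140,0,255],[-119,0,-140,0,255],[-119,0,-140,0,255]]]' && python3 b.py w7 && python3 - <<'E'
from h import *
st=arm.observe();D=np.load('w7.npz');P=D['P'];c=np.array([.4187,.2574,.084]);a=np.radians(7.0)
X=np.array([np.cos(a),np.sin(a),0]);Y=np.array([-np.sin(a),np.cos(a),0])
Q=P-c; x=Q@X*1000;y=Q@Y*1000;z=Q[...,2]*1000
S=np.load('s_w7.npz')['P']-c; xs=S@X*1000; ys=S@Y*1000; zs=S[...,2]*1000
for n,u,v in(('+x',x,y),('-x',-x,y),('+y',y,x),('-y',-y,x)):
    e=75 if 'x' in n else 90
    for lo,hi in((-24,-16),(-12,-4)):
        m=(u>e+lo)&(u<e+hi)&(abs(v)<18)&(z>-5)&(z<60); print(n,lo,m.sum(),np.round(np.median(z[m]),1) if m.any() else None, end=' | ')
    U,V=(xs,ys) if 'x' in n else (ys,xs); U=U*(-1 if '-' in n else 1)
    m=(U>e-12)&(U<e-4)&(abs(V)<18)&(zs>-5)&(zs<60); print('scene',m.sum(),np.round(np.median(zs[m]),1) if m.any() else None)
m=(abs(x)<70)&(abs(y)>45)&(abs(y)<85)&(abs(x)>40)&(z>0)&(z<30); print('plate z (14)',[np.round(np.median(z[m&(np.sign(x)==i)&(np.sign(y)==j)]),1) for i in(-1,1) for j in(-1,1)])
E
```

```text
t: 21.22
tcp_pos: [0.4694, 0.2633, 0.2416]
orientation: [[-0.993, -0.121, -0.0], [-0.121, 0.993, -0.0], [0.0, -0.0, -1.0]]
contact_force: [0.2, -0.8, -1.4]
gripper_width: 0.007
gripper_force: 0.0
[0.4694 0.2633 0.2416] [[-0.993, -0.121, -0.0], [-0.121, 0.993, -0.0], [0.0, -0.0, -1.0]] [ 0.2 -0.8 -1.4] 0.006954694005533869 [ 0.44  0.25  1.5  -0.    1.39 -1.25] 21.225
+x -24 377 20.8 | +x -12 356 21.1 | scene 27 20.4
-x -24 488 20.8 | -x -12 487 21.2 | scene 36 20.9
+y -24 425 20.8 | +y -12 407 21.0 | scene 30 21.2
-y -24 418 21.0 | -y -12 403 21.4 | scene 33 20.6
plate z (14) [np.float64(15.5), np.float64(15.3), np.float64(15.4), np.float64(15.3)]
```

View pics/w7.png

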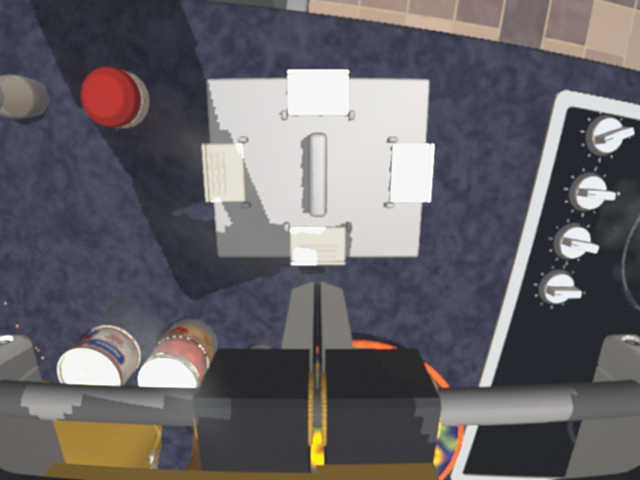

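All four tabs are flat: the faces are about 19.5 mm above the lid origin after the 1.4 mm bias seen on the plate, and the plate is level at all four corners. Tabs are at (318,92), (223,172), (412,172) and (318,245). The bystanders are untouched and the arm is clear.

```bash
python3 -c "
from station import arm
print(arm.finish_job())"
```

```text
the job is handed in; nothing more can be done
None
```

The job is handed in at about 21 s: the tea stands upright in the box, the lid is seated level on the rim, all four tabs were then pressed flat to their stops, and no other object was disturbed.

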